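# Wedge the drooping crayon caddy level

### The job

The red crayon caddy, hinged along its back edge, droops at the front. Push the wooden wedge, thin end first and straight, under the middle of the caddy's front edge until the caddy sits level against its stop and the wedge stays firmly tight by itself, but do not force it hard. Lift the caddy with the wedge alone, never by hand, and leave the other things on the table where they are.

Things in the scene. Friction and masses are not known exactly. Their poses are not given: they have to be found in the camera images.
- wedge: loose plain wooden wedge lying flat, 160 mm long (its x), 36 mm wide (its y), about 0.11 kg. Origin at the centre of its underside; +x points to the thin end, at the start within 1 rad of the world's +x. From x = +80 mm (thin end, 4 mm thick) the top slopes up 1 in 4 to 34 mm at x = -40 mm; from there to x = -80 mm is a block-shaped heel 42 mm tall. Waxed (friction about 0.3): it stays where pushed
- wedge_tip (a point): middle of the bottom edge of the wedge's thin end, 80 mm ahead of the wedge's origin
- wedge_heel (a point): grip point in the middle of the wedge's heel, 60 mm behind the wedge's origin and 24 mm above its underside; the heel has upright sides 36 mm apart to grip across
- wedge_back (a point): middle of the wedge's upright flat back face (36 wide, 42 mm tall), 80 mm behind its origin, 20 mm up: the place to push it home. A wedge borne by the gripper while pushed can loosen when let go; a last push here, with the wedge lying free on the table, is safe
- bracket: wooden mounting block screwed to the table, 250 mm wide (its y), back board up to 97 mm; it carries the red caddy. Origin at or up to 3 mm above the table (mounting height differs from start to start) under the hinge line, which runs along y 34 mm above it; x points level from the caddy's front edge to the hinge, the direction in which the wedge is pushed; z up
- caddy (a joint): hinge angle of the red caddy (rad): 0 = level, against its upper stop; -0.075 = front fully drooped (start). Its weight (about 0.5 kg, some 3 N at the front edge) keeps it down. Caddy: open red box 150 mm deep, 214 mm wide, 40 mm walls (front wall to about 75 mm above the table when level), carry handle across the middle to about 165 mm, crayons standing in the back half
- caddy_lip (a point): at mid width under the caddy's front edge, 144 mm before the hinge, 10 mm below it when level; moves with the caddy; x points into the gap, open to the table. A round steel bar (8 mm thick, 208 mm along y) runs here; its height is adjustable and not measured: its underside lies 2 mm below to 3 mm above this point, 22 to 30 mm over the table when level, 11 to 19 drooped: wedge depth 70 to 105 mm
- caddy_hinge (a point): middle of the caddy's hinge line. While only weight is lifted the wedge needs a push of about 2 to 5 N; at the stop the push rises steeply, within a few mm of travel. A push of 15 to 20 N on the wedge lying on the table leaves it tight (the caddy presses it with over 7 N after letting go, more than its weight); above about 24 N the hinge is overstrained
- jar: bystander: open glass jar, 66 mm across, 85 mm tall. Origin at the centre of its underside
- pencil_cup: bystander: round wooden cup with pencils, 68 mm across, about 155 mm tall with the pencils. Origin at the centre of its underside
- chalk_holder: bystander: yellow chalk holder, 90 x 32 x 30 mm with four chalk stubs on top (to 42 mm), long along its x. Origin at the centre of its underside
- eraser: bystander: wooden-backed board eraser, 110 x 50 x 38 mm, long along its x. Origin at the centre of its underside
- pot1: bystander: small lidded paint pot, 48 mm across, 50 mm tall. Origin at the centre of its underside
- pot2: bystander: small lidded paint pot, 48 mm across, 50 mm tall. Origin at the centre of its underside
- sharpener: bystander: desk pencil sharpener, 60 x 45 x 50 mm. Origin at the centre of its underside
Mind the look-alikes: they are no part of the job. Leave any pink or turquoise look-alike of the wedge alone.

How it is judged:
By the outcome, as a careful person would: the job done as asked, in the order asked, and still so for the second after the job is handed in, with the robot touching nothing.
It also fails if it takes over 64 s, if anything falls off the work surface, if the arm or the gripper's body presses on something with over 40 N, if the wrist force passes 120 N, or if a joint passes its speed limit or range.

### The arm

A 6-joint arm with a two-finger parallel gripper is mounted at the origin on the work surface. World frame = base frame: x ahead of the robot, y to its left, z up, the work surface at z = 0. Lengths are in m, angles in degrees, forces in N, time in s.
With the tool pointing down it reaches from about 0.325 to 0.875 m from the base axis. Payload 4.4 kg.
Tool frame: the origin (TCP) lies at the very end of the fingers, on their centre line; the grasp point (between the pads) lies 19 mm behind it (robot.tcp_to_grasp is the distance from the TCP to the grasp point, in m); z points along the fingers, y is the line along which they close (so a half turn about z gives the same grasp; the last joint's range is limited). The gripper opens to 85 mm and grips with 20 to 120 N. Pads are 22 mm wide; open, the fingers measure 114 mm over their backs; the gripper's body (76 mm by 85 mm) begins 54 mm behind the grasp point. The pads swing forward as they close: fully open they stand 13 mm farther back than shut.
Start: joints at [-72.221, 11.837, 88.321, -0, 79.842, -8.623], TCP at [0.256, -0.515, 0.231] pointing down, gripper open.
Joint ranges: [-156.59, 156.59], [-49.26, 127.26], [12.9, 141.05], [-63.56, 243.56], [4.71, 150.69], [-161.64, 161.64]. Speed limits (degrees/s): [159.86, 159.86, 180, 180, 180, 180].

### API

Orientations are given as [roll, pitch, yaw] about the fixed x, y, z axes, in that order (R = Rz(yaw) Ry(pitch) Rx(roll)).
In Python, from bench import robot, optics gives the robot as it stands.
- The arm moves only by the shell command python3 -m handwheel 'ROWS' [FORCE]. ROWS is JSON, a list of rows, each an object of numbers: "x", "y", "z": the shift along the tool's x, y, z in cm; "twist": the turn about the tool's z in rad; "gripper": the opening in per cent of the stroke, from 0 (shut) to 100 (fully open). A call has 1 to 5 rows; each row is the pose to reach, as a shift and turn from the pose commanded when the call began, along the tool's axes at that moment; what a row does not reach only later rows make up. A row lasts 1/8 s, in which the tool goes at most 62.5 mm and 10.7 degrees, less where a joint would pass 70% of its speed; a pose out of reach is approached as far as the arm can. A call with a gripper value outside its range is refused whole. The fingers move at their own pace and stop on an object; FORCE is the grip in N (left out, the last holds). Time passes only in rows, so rows that repeat a pose let the fingers close. It gives the time, the measured TCP pose, the force, the opening and the grip force at its end, in the units of the state.
- robot.get_state(): the state, without advancing time (a new reading comes with each control period).
- optics.snapshot(name): name is "side" or "top" or "wrist"; returns a dict with "img" (420x560x3 uint8, red, green, blue), "vfov" (degrees; the focal length in pixels is half the picture's height over the tangent of half this angle, whatever the lens; pixels are square), "cx", "cy" (the principal point, pixels), "cam_to_world" (4x4, takes a point from camera to world coordinates); the wrist camera has in their place "mount" (4x4, takes a point from camera to tool coordinates, whose origin is the TCP and whose axes are the flange's). Camera axes: x right, y down, z forward; pixel columns grow to the right and rows downward; lengths in m; the calibration is good to about 2 mm. A picture is of the moment at which its call begins: read the wrist's pose just before it. There is no depth.
- robot.close_job(): hands the job in; it is judged then, once.
The state is a dict: "t": time; "joints": joint angles; "qd": joint speeds; "tau": joint torques, N m; "position": TCP position; "tool_rot": TCP orientation; "contact_force": force on the tool from outside, world axes, zero at the start; "wrist_torque": the same for the moment, N m; "width": finger opening in m; "grasp_force": force on a finger pad.
Only numpy, scipy, OpenCV 4.12 (cv2) and the standard library are available. Lean on these libraries where they do the work, as an engineer would, in place of code of your own. Each camera call takes 0.05 s, during which the arm holds its last target. There are 200 camera calls.

## Working session

There is one attempt and no reset: what is moved stays moved. The work goes in short steps, Python scripts to look and compute and a shell command to move; the robot and the scene stay as the last step left them, time stands still between calls to the robot, and variables do not carry over. Pictures are saved under pics/ and viewed, at most 10 in all, crops included, and the job is handed in when it is done.

```bash
mkdir -p pics; ls; python3 - <<'E'
from bench import robot, optics
import cv2,numpy as np
s=robot.get_state();print({k:np.round(v,3) for k,v in s.items()})
for n in("top","side"):
    d=optics.snapshot(n);cv2.imwrite(f"pics/{n}0.png",d["img"][:,:,::-1]);np.savez(f"pics/{n}0.npz",**d)
    print(n,d["vfov"],d["cx"],d["cy"],np.round(d["cam_to_world"],3).tolist(), d.keys())
E
```

```text
pics
{'t': np.float64(0.0), 'joints': array([-7.2220e+01,  1.1886e+01,  8.8407e+01,  1.0000e-03,  7.9843e+01,
       -8.6230e+00]), 'qd': array([-0.038, -0.009, -0.002,  0.041,  0.011,  0.084]), 'tau': array([ 0.0000e+00, -3.8303e+01, -2.9160e+01, -0.0000e+00,  1.0000e-02,
       -0.0000e+00]), 'position': array([ 0.255, -0.514,  0.23 ]), 'tool_rot': array([-1.79866e+02, -2.20000e-02,  2.64020e+01]), 'contact_force': array([-0.141, -0.196, -0.603]), 'wrist_torque': array([-0.03 , -0.018, -0.036]), 'grasp_force': np.float64(0.0), 'width': np.float64(0.085)}
top 48.40389923204866 275.6976390585958 206.06806577828786 [[0.003, -0.987, 0.159, 0.317], [-1.0, -0.0, 0.014, -0.038], [-0.014, -0.159, -0.987, 1.448], [0.0, 0.0, 0.0, 1.0]] dict_keys(['img', 'vfov', 'cx', 'cy', 'cam_to_world'])
side 46.371085141452326 273.3166205486379 207.39955598220982 [[0.831, -0.335, 0.445, -0.177], [-0.557, -0.488, 0.672, -1.138], [-0.008, -0.806, -0.592, 1.007], [0.0, 0.0, 0.0, 1.0]] dict_keys(['img', 'vfov', 'cx', 'cy', 'cam_to_world'])
```

View pics/top0.png

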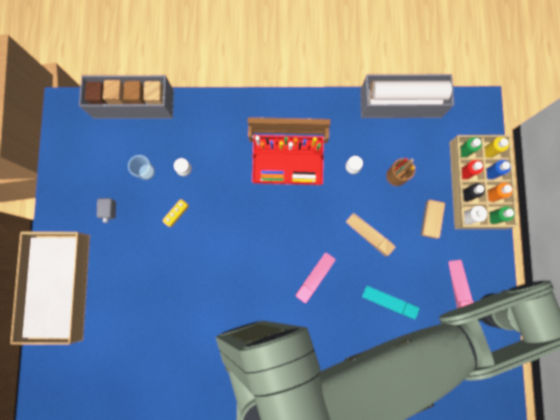

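View pics/side0.png

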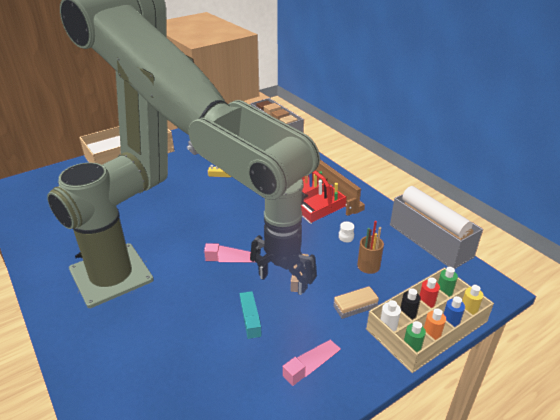

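Two plain-wood things are in the top view: (370,234), long with a distinct heel at the lower right, and (433,219), short and blocky (the eraser). The first fits the wedge. The pink pieces (316,278) and (460,283) and the turquoise piece (390,302) are look-alikes. The caddy is at (288,155), with its front edge near row 184.

```bash
cat > h.py <<'E'
import numpy as np,cv2
from bench import robot,optics
from scipy.spatial.transform import Rotation as R
def T():
    s=robot.get_state();M=np.eye(4);M[:3,:3]=R.from_euler('xyz',s["tool_rot"],degrees=True).as_matrix();M[:3,3]=s["position"];return M
def snap(n):
    M=T();d=optics.snapshot(n)
    if n=="wrist": d["cam_to_world"]=M@d["mount"]
    return d
def ray(d,px,z):
    px=np.atleast_2d(px).astype(float);h,w=d["img"].shape[:2];f=h/2/np.tan(np.radians(d["vfov"])/2)
    v=np.c_[(px[:,0]-d["cx"])/f,(px[:,1]-d["cy"])/f,np.ones(len(px))]@d["cam_to_world"][:3,:3].T
    o=d["cam_to_world"][:3,3];return o+v*((z-o[2])/v[:,2])[:,None]
def proj(d,P):
    h,w=d["img"].shape[:2];f=h/2/np.tan(np.radians(d["vfov"])/2)
    c=(np.atleast_2d(P)-d["cam_to_world"][:3,3])@d["cam_to_world"][:3,:3];return np.c_[c[:,0]/c[:,2]*f+d["cx"],c[:,1]/c[:,2]*f+d["cy"]]
def todelta(p):  # tool-axis shift (cm) to world point
    M=T();return np.round((np.array(p)-M[:3,3])@M[:3,:3]*100,2)
E
python3 - <<'E'
from h import *
d=dict(np.load("pics/top0.npz"));im=d["img"]
hsv=cv2.cvtColor(im,cv2.COLOR_RGB2HSV)
def big(m,box):
    k=np.zeros_like(m);x0,y0,x1,y1=box;k[y0:y1,x0:x1]=m[y0:y1,x0:x1]
    return max(cv2.findContours(k,0,1)[0],key=cv2.contourArea)
w=cv2.inRange(hsv,(5,60,80),(25,255,255))
for n,b in(("wedge",(335,205,405,262)),("eraser",(415,195,450,245))):
    c=big(w,b);r=cv2.minAreaRect(c);p=cv2.boxPoints(r);print(n,r,ray(d,p,.02).round(3).tolist())
red=cv2.inRange(hsv,(0,150,120),(8,255,255))|cv2.inRange(hsv,(172,150,120),(180,255,255))
c=big(red,(240,115,335,190));p=cv2.boxPoints(cv2.minAreaRect(c));print("caddy",p.tolist(),ray(d,p,.065).round(3).tolist())
c=big(w,(240,110,335,140));p=cv2.boxPoints(cv2.minAreaRect(c));print("board",p.tolist(),ray(d,p,.097).round(3).tolist())
cv2.imwrite("pics/crop1.png",cv2.resize(im[105:265,235:455,::-1],None,fx=3.6,fy=3.6,interpolation=cv2.INTER_CUBIC))
E
```

```text
wedge ((370.3982849121094, 234.02928161621094), (53.143436431884766, 12.918845176696777), 40.23636245727539) [[0.498, -0.233, 0.02], [0.529, -0.259, 0.02], [0.423, -0.38, 0.02], [0.393, -0.354, 0.02]]
eraser ((432.97296142578125, 218.6621551513672), (17.261892318725586, 35.8389778137207), 9.462322235107422) [[0.458, -0.462, 0.02], [0.567, -0.485, 0.02], [0.559, -0.537, 0.02], [0.449, -0.514, 0.02]]
caddy [[252.0360565185547, 182.37857055664062], [253.0928192138672, 134.82427978515625], [323.1248779296875, 136.38055419921875], [322.068115234375, 183.93484497070312]] [[0.612, 0.054, 0.065], [0.762, 0.052, 0.065], [0.756, -0.163, 0.065], [0.607, -0.157, 0.065]]
board [[248.0, 118.0], [329.0, 118.0], [329.0, 139.0], [248.0, 139.0]] [[0.804, 0.066, 0.097], [0.804, -0.178, 0.097], [0.738, -0.177, 0.097], [0.738, 0.066, 0.097]]
```

View pics/crop1.png

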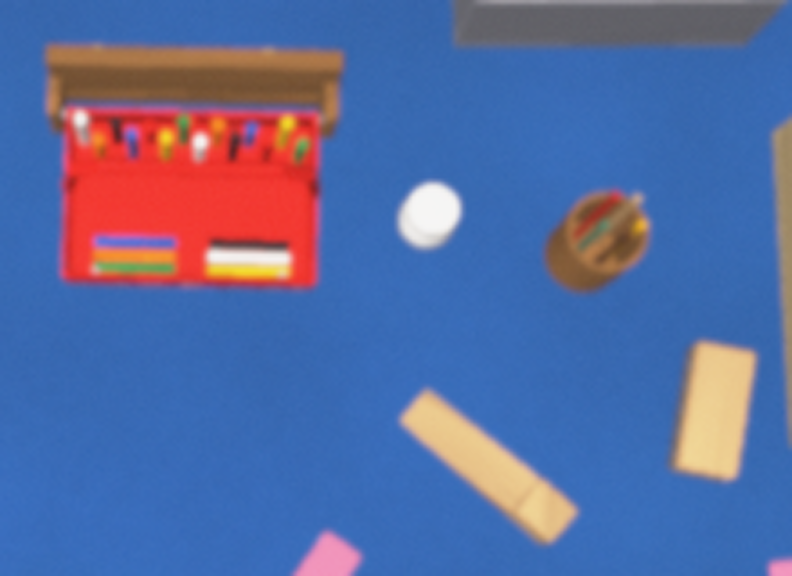

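The crop confirms it. The plain wooden wedge lies at crop (490,465), with its heel line near (530,500) and its thin end at (415,405). The block at (715,410) is the eraser. I'm moving above the heel.

```bash
python3 -m handwheel '[{"x":4.4,"y":-1.4,"z":1,"twist":-0.08},{"x":8.8,"y":-2.9,"z":2.5,"twist":-0.18},{"x":13.3,"y":-4.3,"z":3.5,"twist":-0.26},{"x":17.7,"y":-5.8,"z":4.5,"twist":-0.34},{"x":22.1,"y":-7.2,"z":6,"twist":-0.394}]'
python3 -m handwheel '[{"x":0},{"x":0},{"x":0}]'
python3 - <<'E'
from h import *
print(T().round(3).tolist())
d=snap("wrist");cv2.imwrite("pics/w1.png",d["img"][:,:,::-1]);np.savez("pics/w1.npz",**d)
E
```

```text
[[0.896, 0.445, -0.001, 0.255], [0.445, -0.896, 0.002, -0.514], [0.0, -0.002, -1.0, 0.23], [0.0, 0.0, 0.0, 1.0]]invalid input
invalid input
```

View pics/w1.png

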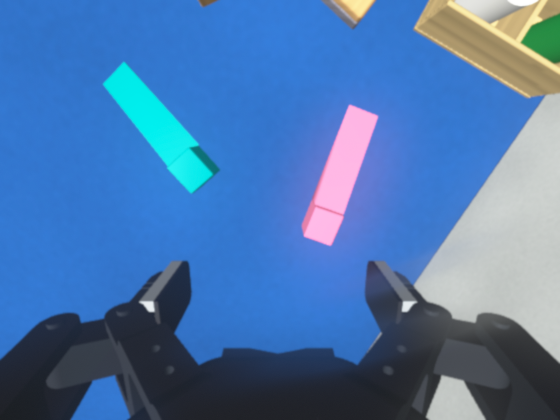

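The wrist picture, taken at the start pose because the move was refused, shows only the pink and turquoise look-alikes. Tool x points up in the picture. I'll retry with complete rows.

```bash
python3 -m handwheel '[{"x":4.4,"y":-1.4,"z":1,"twist":-0.08,"gripper":100},{"x":8.8,"y":-2.9,"z":2.5,"twist":-0.18,"gripper":100},{"x":13.3,"y":-4.3,"z":3.5,"twist":-0.26,"gripper":100},{"x":17.7,"y":-5.8,"z":4.5,"twist":-0.34,"gripper":100},{"x":22.1,"y":-7.2,"z":6,"twist":-0.394,"gripper":100}]'
```

```text
t: 0.78
position: [0.4226, -0.3512, 0.1711]
tool_rot: [180.0, 0.0, 49.1]
contact_force: [-0.1, -0.3, 0.5]
width: 0.0859
grasp_force: 0.0
```

```bash
python3 -m handwheel '[{"x":-3,"y":0,"z":0,"twist":0,"gripper":100},{"x":-6,"y":0,"z":0,"twist":0,"gripper":100},{"x":-6,"y":0,"z":0,"twist":0,"gripper":100}]'
python3 - <<'E'
from h import *
d=snap("wrist");im=d["img"];print(T()[:3,3].round(4))
hsv=cv2.cvtColor(im,cv2.COLOR_RGB2HSV);w=cv2.inRange(hsv,(5,50,80),(28,255,255))
c=[k for k in cv2.findContours(w,0,1)[0] if cv2.contourArea(k)>1500]
out=im[:,:,::-1].copy()
for k in c:
    p=cv2.approxPolyDP(k,4,True)[:,0];print(cv2.contourArea(k),p.tolist())
    cv2.polylines(out,[p],True,(0,0,255),1)
cv2.imwrite("pics/w2.png",out);np.savez("pics/w2.npz",**d)
E
```

```text
t: 1.15
position: [0.3813, -0.3984, 0.171]
tool_rot: [-180.0, 0.0, 48.9]
contact_force: [-0.1, 0.0, 0.3]
width: 0.0857
grasp_force: 0.0
[ 0.3818 -0.3976  0.1709]
8051.5 [[559, 168], [444, 250], [490, 312], [523, 328], [536, 318], [488, 280], [526, 255], [559, 270]]
6085.0 [[490, 146], [469, 150], [381, 196], [395, 233], [405, 239], [505, 190]]
3668.0 [[460, 10], [465, 34], [480, 46], [496, 46], [559, 24], [559, 0], [462, 0]]
6097.5 [[259, 0], [257, 157], [294, 158], [298, 0]]
```

View pics/w2.png

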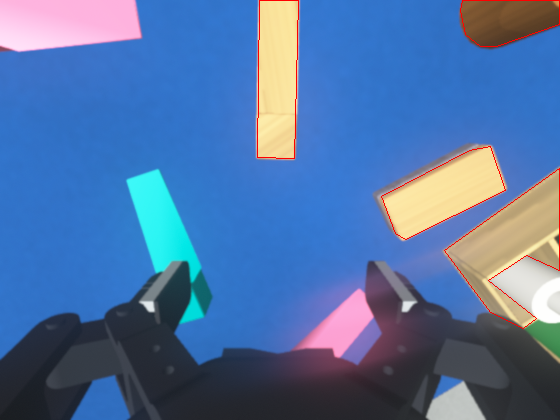

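The wedge is at (277,75), with its heel back edge from (257,157) to (294,158) and the heel line at row 115. The eraser is at (440,190). Now I'll compute the heel pose.

```bash
python3 - <<'E'
from h import *
d=dict(np.load("pics/w2.npz"))
print(d["cam_to_world"].round(3).tolist())
for z in(.042,.0):
    p=ray(d,[[257,157.5],[295,158.5]],z);print(z,p.round(4).tolist(),np.linalg.norm(p[0]-p[1]))
l=ray(d,[[258,114],[297,114]],.042);print("heel front",l.round(4).tolist())
# side line mid points: slope top at row 20 is ~?; use heel edges for yaw
p=ray(d,[[257,157.5],[295,158.5]],.042);v=p[0]-p[1];b=p.mean(0);f=l.mean(0)
u=f-b;print("len",np.linalg.norm(u),"yaw side",np.degrees(np.arctan2(u[1],u[0])),"yaw back",np.degrees(np.arctan2(-v[0],v[1])))
w=dict(np.load("pics/top0.npz"))
t=ray(w,[[353,217]],.004)
g=b+u/np.linalg.norm(u)*.02;g[2]=.006;print("grip",g,todelta(g))
E
```

```text
[[0.753, -0.633, -0.181, 0.427], [-0.658, -0.724, -0.207, -0.346], [-0.0, 0.274, -0.962, 0.314], [0.0, 0.0, 0.0, 1.0]]
0.042 [[0.3966, -0.3521, 0.042], [0.422, -0.3756, 0.042]] 0.034622540449224776
0.0 [[0.3918, -0.3531, 0.0], [0.4212, -0.3802, 0.0]] 0.03996526997865056
heel front [[0.4225, -0.3249, 0.042], [0.4482, -0.3473, 0.042]]
len 0.038056521982342134 yaw side 46.779639333855876 yaw back 47.34959280837393
grip [ 0.4230035  -0.34926219  0.006     ] [ 6.34 -0.06 16.5 ]
```

```bash
python3 -m handwheel '[{"x":5,"y":-0.1,"z":2,"twist":0.02,"gripper":100},{"x":6.3,"y":-0.1,"z":7,"twist":0.025,"gripper":100},{"x":6.3,"y":-0.1,"z":12.5,"twist":0.025,"gripper":100},{"x":6.3,"y":-0.1,"z":15.8,"twist":0.025,"gripper":100},{"x":6.3,"y":-0.1,"z":16.4,"twist":0.025,"gripper":100}]' 30
python3 -m handwheel '[{"x":0,"y":0,"z":0,"twist":0,"gripper":20},{"x":0,"y":0,"z":0,"twist":0,"gripper":20},{"x":0,"y":0,"z":0,"twist":0,"gripper":20},{"x":0,"y":0,"z":0,"twist":0,"gripper":20},{"x":0,"y":0,"z":0,"twist":0,"gripper":20}]' 30
```

```text
t: 1.82
position: [0.4213, -0.3465, 0.0044]
tool_rot: [-179.6, -0.1, 47.6]
contact_force: [-0.1, 0.5, 0.5]
width: 0.0852
grasp_force: 0.0
t: 2.45
position: [0.424, -0.3507, 0.0093]
tool_rot: [179.8, 0.0, 47.5]
contact_force: [0.1, 0.5, 7.2]
width: 0.0354
grasp_force: 31.2
```

```bash
python3 -m handwheel '[{"x":0,"y":0,"z":-1.5,"twist":0,"gripper":20},{"x":0,"y":0,"z":-5,"twist":0,"gripper":20},{"x":0,"y":0,"z":-8,"twist":0,"gripper":20},{"x":3,"y":-3.2,"z":-8,"twist":0.15,"gripper":20},{"x":6.5,"y":-7,"z":-8,"twist":0.32,"gripper":20}]'
python3 - <<'E'
from h import *
print(todelta([.40,-.05,.07]))
E
```

```text
t: 3.08
position: [0.4154, -0.2542, 0.0887]
tool_rot: [179.9, -0.1, 28.8]
contact_force: [0.0, 1.7, -0.9]
width: 0.0356
grasp_force: 30.4
[  8.47 -18.64   1.84]
```

```bash
python3 -m handwheel '[{"x":2.3,"y":-5.0,"z":0,"twist":0.16,"gripper":20},{"x":4.6,"y":-10,"z":0,"twist":0.32,"gripper":20},{"x":7,"y":-15,"z":1,"twist":0.46,"gripper":20},{"x":8.5,"y":-18.6,"z":1.8,"twist":0.527,"gripper":20},{"x":8.5,"y":-18.6,"z":1.8,"twist":0.527,"gripper":20}]'
python3 -m handwheel '[{"x":0,"y":0,"z":0,"twist":0,"gripper":20},{"x":0,"y":0,"z":0,"twist":0,"gripper":20}]'
python3 - <<'E'
from h import *
d=snap("wrist");cv2.imwrite("pics/w3.png",d["img"][:,:,::-1]);np.savez("pics/w3.npz",**d)
print(T().round(4).tolist(),robot.get_state()["contact_force"])
E
```

```text
t: 3.7
position: [0.3965, -0.0477, 0.0688]
tool_rot: [-179.9, 0.2, -0.7]
contact_force: [0.4, -0.8, -0.9]
width: 0.0356
grasp_force: 30.4
t: 3.95
position: [0.3994, -0.0516, 0.07]
tool_rot: [180.0, -0.1, -1.1]
contact_force: [0.6, -0.2, 0.0]
width: 0.0356
grasp_force: 30.4
[[0.9998, -0.0188, 0.0013, 0.3993], [-0.0188, -0.9998, -0.0006, -0.0515], [0.0013, 0.0006, -1.0, 0.0699], [0.0, 0.0, 0.0, 1.0]] [ 0.11872829 -0.12445233 -1.28172423]
```

View pics/w3.png

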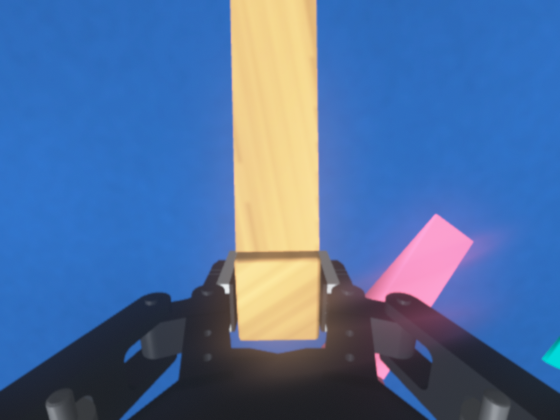

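The wedge is held square, with its heel between the pads at rows 252–340 and centred on column 277. The caddy is out of view, so I'll rise and move forward to see it.

```bash
python3 -m handwheel '[{"x":0,"y":0,"z":-5,"twist":0,"gripper":20},{"x":2,"y":0,"z":-10,"twist":0,"gripper":20},{"x":5,"y":0,"z":-15,"twist":0,"gripper":20},{"x":8,"y":0,"z":-19,"twist":0,"gripper":20},{"x":8,"y":0,"z":-19,"twist":0,"gripper":20}]'
python3 -m handwheel '[{"x":0,"y":0,"z":0,"twist":0,"gripper":20},{"x":0,"y":0,"z":0,"twist":0,"gripper":20}]'
python3 - <<'E'
from h import *
d=snap("wrist");np.savez("pics/w4.npz",**d);im=d["img"];print(T()[:3,3].round(4))
w3=dict(np.load("pics/w3.npz"))
M3=np.array([[0.9998,-0.0188,0.0013,0.3993],[-0.0188,-0.9998,-0.0006,-0.0515],[0.0013,0.0006,-1,0.0699],[0,0,0,1]])
# heel in tool frame from w3; underside height unknown: try tool z so that width 36
for zt in(-.035,-.03):
    zz=.0699-zt
    p=ray(w3,[[234,252],[319,252],[238,340],[318,340]],zz);q=(p-M3[:3,3])@M3[:3,:3];print(zt,q.round(4).tolist())
hsv=cv2.cvtColor(im,cv2.COLOR_RGB2HSV)
red=cv2.inRange(hsv,(0,150,100),(8,255,255))|cv2.inRange(hsv,(172,150,100),(180,255,255))
c=max(cv2.findContours(red,0,1)[0],key=cv2.contourArea);p=cv2.approxPolyDP(c,4,True)[:,0];print(cv2.contourArea(c),p.tolist())
out=im[:,:,::-1].copy();cv2.polylines(out,[p],True,(255,0,0),1);cv2.imwrite("pics/w4.png",out)
E
```

```text
t: 4.62
position: [0.4827, -0.0536, 0.2639]
tool_rot: [179.8, -0.6, -1.0]
contact_force: [-0.5, -1.2, -2.0]
width: 0.0357
grasp_force: 30.7
t: 4.88
position: [0.4765, -0.0516, 0.257]
tool_rot: [-179.9, 0.3, -1.0]
contact_force: [0.2, 0.7, -1.5]
width: 0.0355
grasp_force: 30.7
[ 0.4766 -0.0515  0.2572]
-0.035 [[0.0229, -0.0176, -0.035], [0.0229, 0.0161, -0.035], [-0.0185, -0.0175, -0.035], [-0.0185, 0.0173, -0.035]]
-0.03 [[0.0207, -0.0184, -0.03], [0.0207, 0.0169, -0.03], [-0.0225, -0.0183, -0.03], [-0.0225, 0.0181, -0.03]]
2773.0 [[316, 0], [317, 22], [355, 23], [354, 56], [317, 57], [317, 63], [367, 64], [378, 59], [385, 0]]
```

View pics/w4.png

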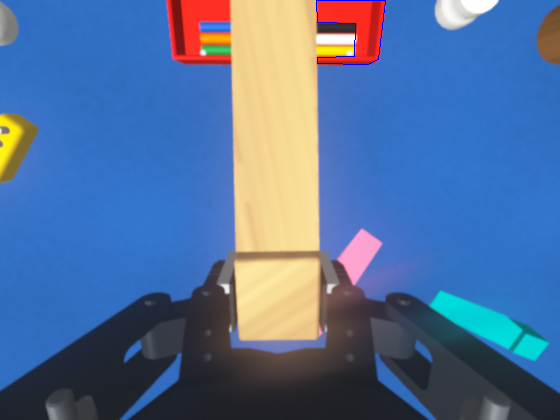

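The caddy front edge runs along rows 57–64, from column 170 to column 380, and is centred near the wedge. Next I'll measure its corners.

```bash
python3 - <<'E'
from h import *
d=dict(np.load("pics/w4.npz"));hsv=cv2.cvtColor(d["img"],cv2.COLOR_RGB2HSV)
red=cv2.inRange(hsv,(0,150,100),(8,255,255))|cv2.inRange(hsv,(172,150,100),(180,255,255))
for k in cv2.findContours(red,0,1)[0]:
    if cv2.contourArea(k)>800: print(cv2.approxPolyDP(k,2,True)[:,0].tolist())
ys=[];
for x in(190,220,330,360): print(x,np.nonzero(red[:,x])[0].max())
for r in (10,30,50,56): c=np.nonzero(red[r])[0];print(r,c.min(),c.max(),ray(d,[[c.min(),r],[c.max(),r]],.066).round(4).tolist())
for z in(.02,.064):print(z,ray(d,[[180,64],[367,64],[170,59],[378,59]],z).round(4).tolist())
E
```

```text
[[316, 0], [317, 22], [355, 23], [354, 32], [357, 35], [354, 56], [317, 57], [317, 63], [367, 64], [378, 59], [385, 0]]
[[167, 0], [173, 58], [185, 63], [230, 63], [229, 55], [199, 54], [202, 44], [199, 41], [200, 33], [230, 33], [201, 33], [198, 29], [200, 20], [229, 21], [229, 0]]
190 63
220 63
330 64
360 64
10 168 383 [[0.6597, 0.0535, 0.066], [0.6557, -0.1577, 0.066]]
30 170 381 [[0.6423, 0.0536, 0.066], [0.6384, -0.1571, 0.066]]
50 172 379 [[0.6244, 0.0537, 0.066], [0.6205, -0.1565, 0.066]]
56 173 378 [[0.6189, 0.0533, 0.066], [0.615, -0.1559, 0.066]]
0.02 [[0.6203, 0.0608, 0.02], [0.6162, -0.1579, 0.02], [0.6257, 0.0718, 0.02], [0.6213, -0.1703, 0.02]]
0.064 [[0.6117, 0.0476, 0.064], [0.6082, -0.1457, 0.064], [0.6166, 0.0574, 0.064], [0.6126, -0.1567, 0.064]]
```

```bash
python3 -m handwheel '[{"x":-1.5,"y":0,"z":6,"twist":0,"gripper":20},{"x":-2.7,"y":0,"z":12,"twist":0,"gripper":20},{"x":-2.7,"y":0,"z":18,"twist":0,"gripper":20},{"x":-2.7,"y":0,"z":22,"twist":0,"gripper":20},{"x":-2.7,"y":0,"z":23.5,"twist":0,"gripper":20}]'
python3 -m handwheel '[{"x":0,"y":0,"z":0.7,"twist":0,"gripper":20},{"x":0,"y":0,"z":1.1,"twist":0,"gripper":20},{"x":0,"y":0,"z":1.1,"twist":0,"gripper":20}]'
```

```text
t: 5.55
position: [0.4479, -0.0502, 0.0212]
tool_rot: [-179.9, 0.4, -1.0]
contact_force: [-0.5, -0.3, -1.2]
width: 0.0358
grasp_force: 30.6
t: 5.92
position: [0.4526, -0.0516, 0.0144]
tool_rot: [180.0, -0.1, -1.0]
contact_force: [-0.0, -0.4, -1.1]
width: 0.0355
grasp_force: 30.6
```

```bash
python3 -m handwheel '[{"x":0,"y":0,"z":0.2,"twist":0,"gripper":20},{"x":0,"y":0,"z":0.4,"twist":0,"gripper":20},{"x":0,"y":0,"z":0.4,"twist":0,"gripper":20},{"x":0,"y":0,"z":0.4,"twist":0,"gripper":20}]'
python3 -m handwheel '[{"x":1.5,"y":0,"z":0,"twist":0,"gripper":20},{"x":3,"y":0,"z":0,"twist":0,"gripper":20},{"x":4.3,"y":0,"z":0,"twist":0,"gripper":20},{"x":5,"y":0,"z":0,"twist":0,"gripper":20},{"x":5,"y":0,"z":0,"twist":0,"gripper":20}]'
```

```text
t: 6.42
position: [0.4515, -0.0512, 0.0094]
tool_rot: [180.0, -0.0, -1.0]
contact_force: [0.1, -0.0, 0.1]
width: 0.0354
grasp_force: 30.7
t: 7.05
position: [0.5021, -0.0521, 0.0092]
tool_rot: [180.0, -0.0, -1.0]
contact_force: [0.2, 0.0, 0.2]
width: 0.0357
grasp_force: 30.2
```

```bash
python3 -m handwheel '[{"x":0,"y":-0.2,"z":0,"twist":0,"gripper":20},{"x":0,"y":-0.2,"z":0,"twist":0,"gripper":20},{"x":0,"y":-0.2,"z":-0.1,"twist":0,"gripper":60},{"x":0,"y":-0.2,"z":-0.2,"twist":0,"gripper":90},{"x":0,"y":-0.2,"z":-0.2,"twist":0,"gripper":90}]'
python3 -m handwheel '[{"x":0,"y":0,"z":-2.5,"twist":0,"gripper":90},{"x":0,"y":0,"z":-6,"twist":0,"gripper":90},{"x":-2.5,"y":0,"z":-7,"twist":0,"gripper":50},{"x":-5,"y":0,"z":-6,"twist":0,"gripper":18},{"x":-5,"y":0,"z":-6,"twist":0,"gripper":18}]'
python3 - <<'E'
from h import *
d=snap("wrist");np.savez("pics/w5.npz",**d);cv2.imwrite("pics/w5.png",d["img"][:,:,::-1])
M=T();print(M.round(4).tolist())
E
```

```text
t: 7.68
position: [0.5016, -0.0502, 0.0115]
tool_rot: [180.0, -0.0, -1.0]
contact_force: [0.6, 0.4, 0.7]
width: 0.0768
grasp_force: 0.0
t: 8.3
position: [0.4491, -0.0486, 0.0704]
tool_rot: [-179.9, 0.2, -1.0]
contact_force: [-0.4, -0.7, -0.6]
width: 0.0221
grasp_force: 0.0
[[0.9998, -0.0176, -0.0004, 0.451], [-0.0176, -0.9998, 0.0003, -0.0491], [-0.0004, -0.0002, -1.0, 0.0711], [0.0, 0.0, 0.0, 1.0]]
```

View pics/w5.png

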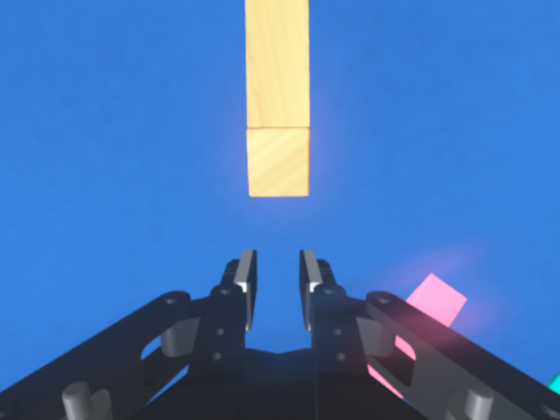

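The wedge stands free and straight: its heel back edge is at row 196, columns 250–309, and the finger gap is centred on the same column, 278. I'm lowering behind it.

```bash
python3 - <<'E'
from h import *
d=dict(np.load("pics/w5.npz"));p=ray(d,[[250,196],[309,196],[247,127],[310,127]],.042);print(p.round(4).tolist())
E
python3 -m handwheel '[{"x":0,"y":0,"z":3,"twist":0,"gripper":18},{"x":0,"y":0,"z":5.7,"twist":0,"gripper":18},{"x":0,"y":0,"z":5.8,"twist":0,"gripper":18},{"x":0,"y":0,"z":5.8,"twist":0,"gripper":18}]'
python3 -m handwheel '[{"x":0.7,"y":0,"z":0,"twist":0,"gripper":18},{"x":1.4,"y":0,"z":0,"twist":0,"gripper":18},{"x":2,"y":0,"z":0,"twist":0,"gripper":18},{"x":2.5,"y":0,"z":0,"twist":0,"gripper":18},{"x":2.5,"y":0,"z":0,"twist":0,"gripper":18}]'
```

```text
[[0.4807, -0.0324, 0.042], [0.4801, -0.0675, 0.042], [0.5201, -0.0324, 0.042], [0.5195, -0.0676, 0.042]]
t: 8.85
position: [0.4529, -0.0495, 0.014]
tool_rot: [180.0, -0.1, -1.0]
contact_force: [0.7, 0.2, -0.6]
width: 0.0153
grasp_force: 0.0
t: 9.48
position: [0.4771, -0.0497, 0.0134]
tool_rot: [180.0, -0.0, -1.0]
contact_force: [-0.0, -0.8, 0.1]
width: 0.0156
grasp_force: 0.0
```

```bash
python3 -m handwheel '[{"x":0.6,"y":0,"z":0,"twist":0,"gripper":18},{"x":1.2,"y":0,"z":0,"twist":0,"gripper":18},{"x":1.8,"y":0,"z":0,"twist":0,"gripper":18},{"x":2.3,"y":0,"z":0,"twist":0,"gripper":18},{"x":2.3,"y":0,"z":0,"twist":0,"gripper":18}]'
python3 -m handwheel '[{"x":0.4,"y":0,"z":0,"twist":0,"gripper":18},{"x":0.8,"y":0,"z":0,"twist":0,"gripper":18},{"x":1.2,"y":0,"z":0,"twist":0,"gripper":18},{"x":1.2,"y":0,"z":0,"twist":0,"gripper":18}]'
```

```text
t: 10.1
position: [0.4985, -0.0498, 0.0128]
tool_rot: [-180.0, 0.2, -1.0]
contact_force: [-3.8, 0.3, 1.1]
width: 0.0155
grasp_force: 1.9
t: 10.6
position: [0.5108, -0.05, 0.0127]
tool_rot: [-180.0, 0.1, -1.0]
contact_force: [-2.1, 0.6, -0.6]
width: 0.0154
grasp_force: 1.5
```

Light lifting force, as expected. I'll continue in small steps.

```bash
python3 -m handwheel '[{"x":0.3,"y":0,"z":0,"twist":0,"gripper":18},{"x":0.6,"y":0,"z":0,"twist":0,"gripper":18},{"x":0.6,"y":0,"z":0,"twist":0,"gripper":18}]'
python3 - <<'E'
from h import *
d=snap("wrist");np.savez("pics/w6.npz",**d);cv2.imwrite("pics/w6.png",d["img"][:,:,::-1])
print(T()[:3,3].round(4))
E
```

```text
t: 10.98
position: [0.5177, -0.0503, 0.0131]
tool_rot: [-180.0, -0.0, -1.0]
contact_force: [-2.9, 0.8, -1.6]
width: 0.0153
grasp_force: 1.3
[ 0.5177 -0.0504  0.0132]
```

View pics/w6.png

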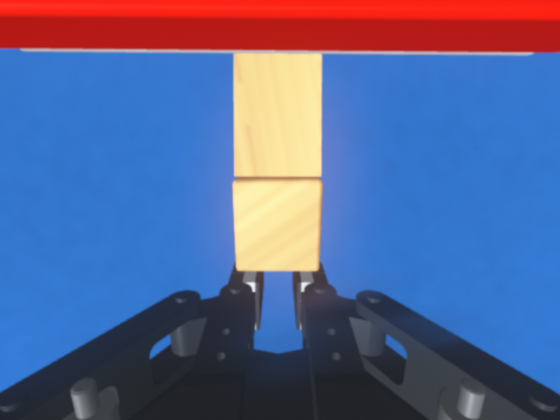

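The steel bar spans columns 20–535 (middle 278) and the wedge is centred at 278, square to it. I'm pushing on in small steps and watching the force.

```bash
python3 -m handwheel '[{"x":0.2,"y":0,"z":0,"twist":0,"gripper":18},{"x":0.4,"y":0,"z":0,"twist":0,"gripper":18},{"x":0.4,"y":0,"z":0,"twist":0,"gripper":18}]'
for i in 1; do :; done
python3 -m handwheel '[{"x":0.2,"y":0,"z":0,"twist":0,"gripper":18},{"x":0.3,"y":0,"z":0,"twist":0,"gripper":18},{"x":0.3,"y":0,"z":0,"twist":0,"gripper":18}]'
```

```text
t: 11.4
position: [0.5219, -0.0505, 0.0133]
tool_rot: [180.0, -0.0, -1.0]
contact_force: [-2.1, -0.1, -1.3]
width: 0.0151
grasp_force: 1.3
t: 11.78
position: [0.5247, -0.0505, 0.0133]
tool_rot: [180.0, -0.0, -1.0]
contact_force: [-1.8, -0.5, -1.6]
width: 0.0153
grasp_force: 1.5
```

```bash
python3 -m handwheel '[{"x":0.15,"y":0,"z":0,"twist":0,"gripper":18},{"x":0.3,"y":0,"z":0,"twist":0,"gripper":18},{"x":0.3,"y":0,"z":0,"twist":0,"gripper":18}]'
```

```text
t: 12.15
position: [0.5278, -0.0505, 0.0133]
tool_rot: [180.0, -0.0, -1.0]
contact_force: [-3.2, -0.3, -0.8]
width: 0.0152
grasp_force: 1.4
```

```bash
python3 -m handwheel '[{"x":0.1,"y":0,"z":0,"twist":0,"gripper":18},{"x":0.2,"y":0,"z":0,"twist":0,"gripper":18},{"x":0.2,"y":0,"z":0,"twist":0,"gripper":18}]'
```

```text
t: 12.52
position: [0.5297, -0.0506, 0.0133]
tool_rot: [180.0, -0.0, -1.0]
contact_force: [-2.7, -0.5, -0.5]
width: 0.0152
grasp_force: 1.7
```

```bash
python3 -m handwheel '[{"x":0.1,"y":0,"z":0,"twist":0,"gripper":18},{"x":0.2,"y":0,"z":0,"twist":0,"gripper":18},{"x":0.2,"y":0,"z":0,"twist":0,"gripper":18}]'
```

```text
t: 12.9
position: [0.5317, -0.0506, 0.0133]
tool_rot: [180.0, -0.0, -1.0]
contact_force: [-2.3, -0.1, -0.1]
width: 0.0154
grasp_force: 1.7
```

```bash
python3 -m handwheel '[{"x":0.1,"y":0,"z":0,"twist":0,"gripper":18},{"x":0.15,"y":0,"z":0,"twist":0,"gripper":18},{"x":0.15,"y":0,"z":0,"twist":0,"gripper":18}]'
```

```text
t: 13.28
position: [0.533, -0.0506, 0.0133]
tool_rot: [-180.0, 0.0, -1.0]
contact_force: [-4.4, 0.3, 1.2]
width: 0.0153
grasp_force: 2.3
```

```bash
python3 -m handwheel '[{"x":0.05,"y":0,"z":0,"twist":0,"gripper":18},{"x":0.1,"y":0,"z":0,"twist":0,"gripper":18},{"x":0.1,"y":0,"z":0,"twist":0,"gripper":18}]'
```

```text
t: 13.65
position: [0.5332, -0.0506, 0.0133]
tool_rot: [-180.0, 0.1, -1.0]
contact_force: [-6.1, -0.9, 3.2]
width: 0.0152
grasp_force: 3.4
```

```bash
python3 -m handwheel '[{"x":0.05,"y":0,"z":0,"twist":0,"gripper":18},{"x":0.1,"y":0,"z":0,"twist":0,"gripper":18},{"x":0.1,"y":0,"z":0,"twist":0,"gripper":18}]'
```

```text
t: 14.02
position: [0.5334, -0.0506, 0.0133]
tool_rot: [-180.0, 0.2, -1.0]
contact_force: [-9.7, 0.1, 5.7]
width: 0.0153
grasp_force: 4.6
```

```bash
python3 -m handwheel '[{"x":0.03,"y":0,"z":0,"twist":0,"gripper":18},{"x":0.05,"y":0,"z":0,"twist":0,"gripper":18},{"x":0.05,"y":0,"z":0,"twist":0,"gripper":18}]'
```

```text
t: 14.4
position: [0.5334, -0.0506, 0.0133]
tool_rot: [-180.0, 0.3, -1.0]
contact_force: [-9.9, -0.5, 6.9]
width: 0.0154
grasp_force: 5.2
```

```bash
python3 -m handwheel '[{"x":0,"y":0,"z":-0.05,"twist":0,"gripper":18},{"x":0,"y":0,"z":-0.1,"twist":0,"gripper":18},{"x":0,"y":0,"z":-0.1,"twist":0,"gripper":18}]'
```

```text
t: 14.78
position: [0.5335, -0.0505, 0.0134]
tool_rot: [-180.0, 0.2, -1.0]
contact_force: [-6.4, -0.3, -0.1]
width: 0.0154
grasp_force: 3.5
```

```bash
python3 -m handwheel '[{"x":0.05,"y":0,"z":-0.05,"twist":0,"gripper":18},{"x":0.1,"y":0,"z":-0.05,"twist":0,"gripper":18},{"x":0.1,"y":0,"z":-0.05,"twist":0,"gripper":18}]'
```

```text
t: 15.15
position: [0.5336, -0.0504, 0.0134]
tool_rot: [-180.0, 0.4, -1.0]
contact_force: [-8.5, -0.9, -1.1]
width: 0.0152
grasp_force: 4.1
```

```bash
python3 -m handwheel '[{"x":0.05,"y":0,"z":-0.02,"twist":0,"gripper":18},{"x":0.1,"y":0,"z":-0.04,"twist":0,"gripper":18},{"x":0.1,"y":0,"z":-0.04,"twist":0,"gripper":18}]'
```

```text
t: 15.52
position: [0.5337, -0.0503, 0.0134]
tool_rot: [-180.0, 0.5, -1.0]
contact_force: [-9.6, -0.9, -1.1]
width: 0.0151
grasp_force: 4.6
```

```bash
python3 -m handwheel '[{"x":0.05,"y":0,"z":-0.02,"twist":0,"gripper":18},{"x":0.1,"y":0,"z":-0.04,"twist":0,"gripper":18},{"x":0.1,"y":0,"z":-0.04,"twist":0,"gripper":18}]'
```

```text
t: 15.9
position: [0.5339, -0.0503, 0.0135]
tool_rot: [-179.9, 0.6, -1.0]
contact_force: [-10.8, -1.6, -1.0]
width: 0.0156
grasp_force: 5.2
```

```bash
python3 -m handwheel '[{"x":0.1,"y":0,"z":-0.02,"twist":0,"gripper":18},{"x":0.2,"y":0,"z":-0.06,"twist":0,"gripper":18},{"x":0.2,"y":0,"z":-0.06,"twist":0,"gripper":18}]'
```

```text
t: 16.27
position: [0.5343, -0.0501, 0.0135]
tool_rot: [-179.9, 0.8, -1.0]
contact_force: [-13.8, -1.8, 0.3]
width: 0.0153
grasp_force: 6.6
```

```bash
python3 -m handwheel '[{"x":0.1,"y":0,"z":-0.02,"twist":0,"gripper":18},{"x":0.15,"y":0,"z":-0.04,"twist":0,"gripper":18},{"x":0.15,"y":0,"z":-0.04,"twist":0,"gripper":18}]'
```

```text
t: 16.65
position: [0.5344, -0.05, 0.0135]
tool_rot: [-179.9, 0.9, -1.0]
contact_force: [-15.1, -1.6, 1.0]
width: 0.0157
grasp_force: 7.8
```

```bash
python3 -m handwheel '[{"x":0.1,"y":0,"z":-0.03,"twist":0,"gripper":18},{"x":0.15,"y":0,"z":-0.06,"twist":0,"gripper":18},{"x":0.15,"y":0,"z":-0.06,"twist":0,"gripper":18},{"x":0.15,"y":0,"z":-0.06,"twist":0,"gripper":18}]'
python3 - <<'E'
from h import *
print(robot.get_state()["contact_force"])
d=snap("wrist");np.savez("pics/w7.npz",**d)
print(robot.get_state()["contact_force"])
E
```

```text
t: 17.15
position: [0.5347, -0.0499, 0.0135]
tool_rot: [-179.9, 1.1, -1.0]
contact_force: [-17.8, -2.7, 0.2]
width: 0.0155
grasp_force: 8.5
[-17.81643617  -2.74482405   0.2404665 ]
[-16.59261361  -2.81812133  -0.8743716 ]
```

About 17 N, within the 15–20 N band. I'm backing straight off and checking.

```bash
python3 -m handwheel '[{"x":-0.5,"y":0,"z":0,"twist":0,"gripper":18},{"x":-1.5,"y":0,"z":0,"twist":0,"gripper":18},{"x":-3,"y":0,"z":0,"twist":0,"gripper":18},{"x":-5,"y":0,"z":-3,"twist":0,"gripper":18},{"x":-5,"y":0,"z":-6,"twist":0,"gripper":18}]'
python3 -m handwheel '[{"x":0,"y":0,"z":-4,"twist":0,"gripper":18},{"x":3,"y":0,"z":-10,"twist":0,"gripper":18},{"x":3,"y":0,"z":-12,"twist":0,"gripper":18},{"x":3,"y":0,"z":-12,"twist":0,"gripper":18}]'
python3 - <<'E'
from h import *
d=snap("wrist");np.savez("pics/w8.npz",**d);a=d["img"];s=optics.snapshot("side");t=optics.snapshot("top")
np.savez("pics/s8.npz",**s);np.savez("pics/t8.npz",**t)
o=np.zeros((420,800,3),np.uint8)+40
o[:420,:560]=a
o[:210,560:800]=cv2.resize(s["img"][150:255,265:385],(240,210),interpolation=cv2.INTER_CUBIC)
o[210:,560:800]=cv2.resize(t["img"][110:215,230:350],(240,210),interpolation=cv2.INTER_CUBIC)
cv2.imwrite("pics/c8.png",o[:,:,::-1]);print(T()[:3,3].round(3))
# bystander movement check
s0=np.load("pics/top0.npz")["img"];df=cv2.absdiff(s0,t["img"]).max(2)>60
n,_,st,_=cv2.connectedComponentsWithStats(df.astype(np.uint8));print([r.tolist() for r in st[1:] if r[4]>12])
E
```

```text
t: 17.82
position: [0.492, -0.0497, 0.0777]
tool_rot: [-180.0, 0.0, -1.0]
contact_force: [-0.1, 0.3, -0.0]
width: 0.0155
grasp_force: 0.0
t: 18.32
position: [0.526, -0.0511, 0.2007]
tool_rot: [179.9, -0.5, -1.0]
contact_force: [0.1, 0.6, -0.8]
width: 0.0152
grasp_force: 0.0
[ 0.522 -0.05   0.196]
[[270, 138, 4, 4, 13], [289, 145, 4, 5, 15], [117, 154, 205, 266, 14995], [346, 213, 50, 43, 801], [533, 281, 17, 5, 55], [256, 284, 282, 136, 18873], [539, 339, 21, 8, 49], [531, 349, 8, 12, 74], [286, 359, 12, 5, 19], [245, 389, 9, 11, 51]]
```

View pics/c8.png

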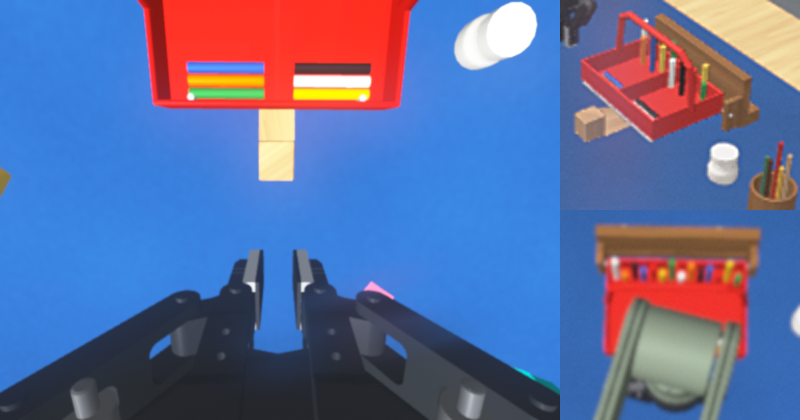

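The wedge is straight and centred under the bar: heel at columns 259–294, and the caddy's front edge at columns 153–400. The caddy is raised and nothing else was disturbed. Handing in.

```bash
python3 -c "
from bench import robot;print(robot.close_job())"
```

```text
the job is handed in; nothing more can be done
None
```

The job is handed in: the wedge is straight under the middle of the caddy's front edge, pushed home with about 17 N and left free, and the final pictures show the caddy raised and nothing else visibly moved (level and tightness were judged from the push force, not measured).

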